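Push a flanged roller up the gauging ramp into its seat

ROBOT

A 7-joint arm with a two-finger parallel gripper is mounted at the origin on the work surface. World frame = base frame: x ahead of the robot, y to its left, z up, the work surface at z = 0. Lengths are in mm, angles in degrees, forces in N, time in s.
With the tool pointing down it reaches from about 425 to 950 mm from the base axis. Payload 4.7 kg.
Tool frame: the origin (TCP) lies at the centre of the arm's flange, where the gripper is bolted on; the fingertips stand arm.tip_reach ahead of it and the grasp point (between the pads) lies 155 mm ahead of it (arm.tip_reach is the distance from the TCP to the fingertips, in mm); z points along the fingers, y is the direction in which the jaws open and shut (so a half turn about z gives the same grasp; the last joint's range is limited). The gripper opens to 85 mm and grips with 20 to 120 N. Pads are 22 mm wide; open, the fingers measure 114 mm over their backs; the gripper's body (76 mm by 85 mm) begins 54 mm behind the grasp point. The pads swing forward as they close: fully open they stand 13 mm farther back than shut.
Start: joints at [69.735, 26.849, -2.785, 87.806, 1.381, 65.374, -4.715], TCP at [215.441, -639.7, 404.735] pointing down, gripper open.
Joint ranges: [-148.3, 148.3], [-19.14, 114.17], [-79.39, 73.82], [5.75, 140.21], [-59.74, 239.74], [12.07, 113.84], [-152.46, 152.46]. Speed limits (degrees/s): [147.25, 147.25, 180, 180, 180, 180, 180].

INTERFACE

Orientations are given as a 3x3 rotation matrix whose columns are the frame's x, y, z axes.
In Python, from cell import arm gives the robot as it stands.
- The arm moves only by the tool play_rows, never from a script. Its argument "plan" is a list of rows, each an object of numbers: "dx", "dy", "dz": the shift along the tool's x, y, z in cm; "yaw": the turn about the tool's z in rad. In form: [{"dx": .., "dy": .., "dz": .., "yaw": ..}, ...]. A call has 1 to 10 rows; each row shifts and turns the commanded pose from where the row before left it, along the tool's axes as they then stand; what a row does not reach is not made up. A row lasts 1/8 s, in which the tool goes at most 62.5 mm and 10.7 degrees, less where a joint would pass 70% of its speed; a pose out of reach is approached as far as the arm can. A call is refused whole if a number of a shift passes 6.25 or a number of a turn 0.188, either way. A call with a gripper value outside its range is refused whole. "hand" is the closure in counts, from 0 (fully open) to 255 (shut), set as the call begins (left out, the last holds). The fingers move at their own pace and stop on an object; "grip_force" is the grip in N (left out, the last holds). Time passes only in rows, so rows that do not move let the fingers close. It gives the time, the measured TCP pose, the force and the opening at its end, in the units of the state.
- arm.sense(): the state, without advancing time (a new reading comes with each control period).
- arm.capture(name): name is "scene" or "top"; returns a dict with "color" (480x640x3 uint8, blue, green, red), "range_z" (480x640 float32, mm along the optical axis (not along the pixel's ray), 0 where there is no reading), "mtx" (3x3 intrinsics, pixels), "R" (3x3) and "t" (3): a world point X has camera coordinates R X + t. Camera axes: x right, y down, z forward; pixel columns grow to the right and rows downward; lengths in mm; the calibration is good to about 2 mm. A picture is of the moment at which its call begins.
- arm.finish_job(): hands the job in, once; it reports no verdict.
The state is a dict: "time_s": time; "joint_pos": joint angles; "joint_velocities": joint speeds; "tau": joint torques, N m; "ee_pos": TCP position; "tool_rot": TCP orientation; "wrist_force": force on the tool from outside, world axes, zero at the start; "ft_torque": the same for the moment, N m; "opening": finger opening in mm.
Only numpy, scipy, OpenCV 4.12 (cv2) and the standard library are available. Lean on these libraries where they do the work, as an engineer would, in place of code of your own. Each camera call takes 0.05 s, during which the arm holds its last target.

TASK

Lying at the foot of the steel ramp is a flanged roller casting. With the fingertips, push it slowly up the ramp, keeping it from running back or shooting ahead, until it drops over the crest into its seat against the stop plate, then leave it resting there. Do not grip or lift it, and leave the other things on the bench alone.

Things in the scene. Friction and masses are not known exactly. Their poses are not given: they have to be found in the camera images.
- ramp: Steel gauging ramp fixed to the bench, 317 mm long, 150 wide. Origin: on the bench under its middle; x axis points uphill along the lane, y across it, z up. Heights above bench along x: 3 mm proud lip (11 high) -168 to -158; level foot (8 high) -158 to -75; even 9.6 degree ramp from 8 high at -75 to 35 high at +85. Lane 110 wide between two 12 wide curbs that stand 8 above foot and ramp.
- crest (a point): Middle of the ramp's top edge, at ramp x = 85, y = 0, 35 above the bench. Beyond it the lane steps down 5 mm to the level seat floor (30 high), which runs to the stop plate at x = 134; the curbs there stand 13 above the floor.
- seat (a point): Where the centre of the seated roller lies when it touches the stop: ramp x = 104, y = 0, 60 above the bench. The upright stop plate spans ramp x 134 to 148, 80 high, 134 wide; a brass sensor 16 across sticks out behind it to x = 170, at y = 30.
- roller: Cast aluminium spool-shaped roller, 100 mm long, 0.4 to 0.8 kg, lying across the level foot at the start. End flanges 60 in diameter, 14 thick, roll on the lane; between them a hub 72 long, 42 in diameter. Origin: its centre (38 above bench at the start); y axis = rolling axis. Runs back down the ramp if let go; pushed on the hub at centre height or a little lower it rolls easily.
- bush: Bystander: small stepped aluminium bush standing upright on the bench beside the ramp, foot 54 in diameter, 55 high. Origin: centre of its underside.
- wrench: Bystander: steel wrench, 160 long, lying on the bench beside the ramp along its own x. Origin: underside, near the middle of its length.
- stock_box: Bystander: plywood box of small castings, 130 x 170, 64 high, fixed to the bench. Origin: centre of its underside.
Not all that is in view belongs to the job. Leave any blue or green look-alike of the roller alone.

How it is judged (in metres and radians):
On the way:
1. the fingers push the roller up past the middle of the ramp face (x of roller in the frame of ramp between 0 and 0.08 m and contact force between the fingers and roller above 0.05 N).
At the end, for the whole second after the job is handed in: The roller lies at rest in the seat against the stop: centre 96 to 110 mm along the ramp's x, within 8 mm of the lane's middle, 55 to 65 mm above the bench, axis within 0.12 rad of the ramp's y, slower than 0.02 m/s, released (x of roller in the frame of ramp between 0.096 and 0.11 m and y of roller in the frame of ramp between -0.008 and 0.008 m and z of roller in the frame of ramp between 0.055 and 0.065 m and angle between the y axis of roller and the y axis of ramp, either way round below 0.12 rad and linear speed of roller below 0.02 m/s); the robot touches nothing.
It fails at once if the roller runs back or is shot ahead: faster than 0.2 m/s anywhere before the crest (x of roller in the frame of ramp below 0.08 m and linear speed of roller above 0.2 m/s).
It fails at once if the roller is lifted (more than about 15 mm off the foot, the ramp or the seat) ((x of roller in the frame of ramp below -0.075 m and z of roller in the frame of ramp above 0.053 m) or (x of roller in the frame of ramp below 0 m and z of roller in the frame of ramp above 0.068 m) or (x of roller in the frame of ramp below 0.09 m and z of roller in the frame of ramp above 0.08 m) or z of roller in the frame of ramp above 0.083 m).
It fails at once if the roller leaves the lane (20 mm sideways, or back off the foot) or is turned by more than 0.4 rad (y of roller in the frame of ramp above 0.02 m or y of roller in the frame of ramp below -0.02 m or x of roller in the frame of ramp below -0.16 m or angle between the y axis of roller and the y axis of ramp, either way round above 0.4 rad).
It fails at once if a bystander is disturbed: bush or wrench moved more than 20 mm, or the stock box pushed with more than 3 N (distance of any of bush, wrench from where it was at the start of the episode above 0.02 m or contact force between the arm and stock_box above 3 N).
It also fails if it takes over 40 s, if anything falls off the work surface, if the arm or the gripper's body presses on something with over 40 N, if the wrist force passes 120 N, or if a joint passes its speed limit or range.

## Working session

There is one attempt and no reset: what is moved stays moved. The work goes in short steps, Python scripts to look and compute and a tool call to move; the robot and the scene stay as the last step left them, time stands still between calls to the robot, and variables do not carry over. Pictures are saved under pics/ and viewed, and the job is handed in when it is done.

Besides the shell and the picture viewer there is one more tool, called after "Request:" as a command line: name --argument value ..., lists and objects as JSON in quotes. play_rows: Moves the arm, as the interface text tells. Its arguments: {"type":"object","properties":{"plan":{"type":"array"},"hand":{"type":"number"},"grip_force":{"type":"number"}},"required":["plan"]}

```bash
ls; mkdir -p pics; python3 - <<'E'
from cell import arm
import cv2,numpy as np
s=arm.sense()
for k,v in s.items(): print(k,np.round(v,3).tolist())
print(arm.tip_reach)
for n in("scene","top"):
    c=arm.capture(n); cv2.imwrite(f"pics/{n}0.png",c["color"]); np.savez(f"pics/{n}0.npz",**c)
    print(n,np.round(c["mtx"],1).tolist(),np.round(c["R"],3).tolist(),c["t"])
E
```

```text
pics
time_s 0.0
joint_pos [69.734, 26.898, -2.785, 87.876, 1.379, 65.373, -4.714]
joint_velocities [-0.024, 0.011, 0.018, -0.16, 0.011, -0.003, 0.085]
tau [-0.0, -51.032, -0.047, -23.772, 0.011, 0.007, 0.0]
ee_pos [215.358, -639.456, 403.636]
tool_rot [[0.948, 0.319, -0.001], [0.319, -0.948, 0.002], [-0.0, -0.002, -1.0]]
wrist_force [-1.174, 0.589, 0.376]
ft_torque [0.0, 0.013, -0.01]
opening 85.375
173.4
scene [[502.8, 0.0, 321.1], [0.0, 502.8, 245.2], [0.0, 0.0, 1.0]] [[0.094, 0.996, -0.006], [0.798, -0.079, -0.597], [-0.595, 0.051, -0.802]] [-162.48699248 -393.03948375 1615.35458959]
top [[541.7, 0.0, 321.8], [0.0, 541.7, 239.7], [0.0, 0.0, 1.0]] [[-0.022, -1.0, 0.001], [-0.986, 0.022, -0.163], [0.163, -0.005, -0.987]] [ 118.94859567  533.16785553 1177.20775283]
```

View pics/scene0.png

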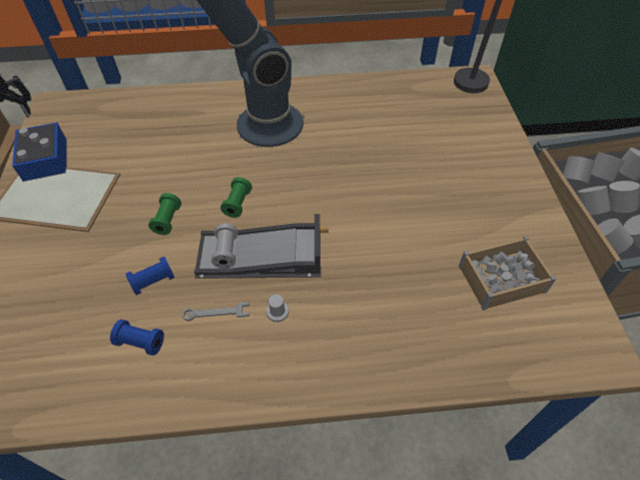

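View pics/top0.png

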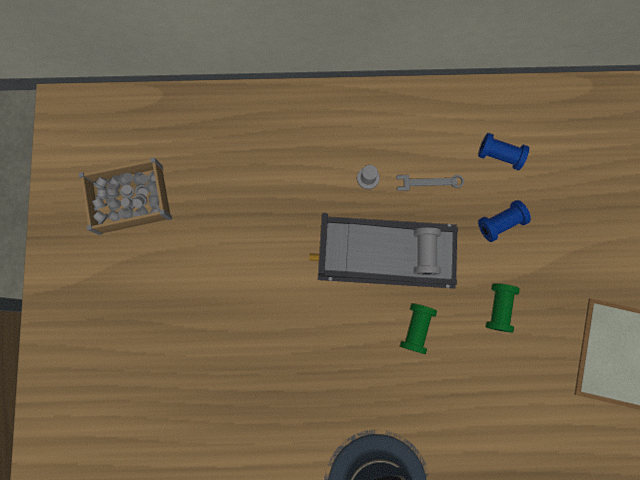

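```bash
python3 - <<'E'
import cv2
im=cv2.imread("pics/top0.png")
cv2.imwrite("pics/crop_top.png",cv2.resize(im[200:300,305:465],None,fx=5,fy=5,interpolation=cv2.INTER_CUBIC))
im=cv2.imread("pics/scene0.png")
cv2.imwrite("pics/crop_sc.png",cv2.resize(im[200:290,185:335],None,fx=5,fy=5,interpolation=cv2.INTER_CUBIC))
E
```

```text
(no output)
```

View pics/crop_top.png

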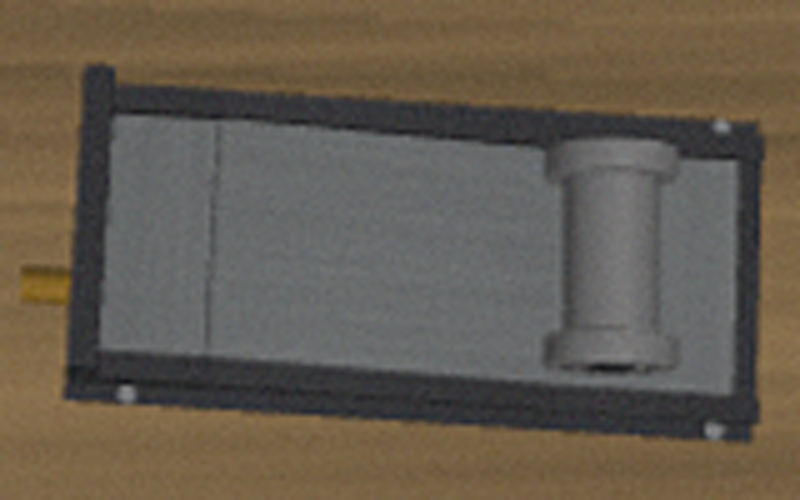

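View pics/crop_sc.png

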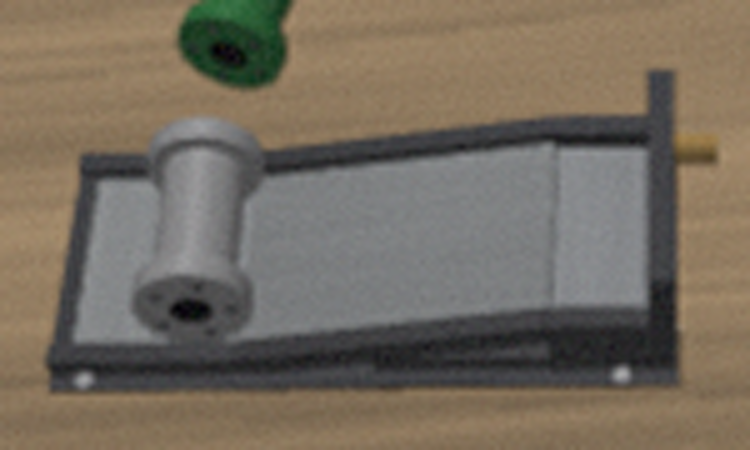

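```bash
cat > h.py <<'E'
import numpy as np,cv2
from scipy.optimize import least_squares
def proj(c,X):
    p=(c["R"]@np.atleast_2d(X).T).T+c["t"]; q=(c["mtx"]@p.T).T; return q[:,:2]/q[:,2:]
def w(p,X):
    x,y,th=p; X=np.atleast_2d(np.float64(X)); c,s=np.cos(th),np.sin(th)
    return np.c_[x+c*X[:,0]-s*X[:,1],y+s*X[:,0]+c*X[:,1],X[:,2]]
E
cat > fit.py <<'E'
from h import *
T=dict(np.load("pics/top0.npz"));S=dict(np.load("pics/scene0.npz"))
tp=[((218,122),(85,-55,35)),((113,114),(134,-55,30)),((740,160),(-158,-55,8)),((760,122),(-168,-67,16)),((86,66),(148,-67,80)),((115,68),(134,-67,80))]
sp=[((555,143),(85,55,35)),((648,147),(134,55,30)),((95,180),(-158,55,8)),((82,157),(-168,67,16)),((648,70),(134,67,80)),((674,70),(148,67,80)),((678,383),(148,-75,0)),((52,390),(-168,-75,0))]
def cv(l,o): return np.array([[(a+.5)/5-.5+o[0],(b+.5)/5-.5+o[1]] for (a,b),_ in l]),np.array([x for _,x in l],float)
tu,tX=cv(tp,(305,200)); su,sX=cv(sp,(185,200))
for use in ("both","top","scene"):
    f=lambda p:np.r_[(proj(T,w(p,tX))-tu).ravel()*(use!="scene"),(proj(S,w(p,sX))-su).ravel()*(use!="top")]
    r=least_squares(f,[500,0,1.57],loss="soft_l1",x_scale=[100,100,1]); print(use,r.x,np.round(f(r.x).reshape(-1,2),1).tolist())
    if use=="both": P=r.x
np.save("P.npy",P)
for n,c,o,sz in(("top",T,(305,200),(160,100)),("scene",S,(185,200),(150,90))):
    im=c["color"][o[1]:o[1]+sz[1],o[0]:o[0]+sz[0]]; im=cv2.resize(im,None,fx=5,fy=5)
    ls=[[(85,-55,35),(85,55,35)],[(-158,-55,8),(-75,-55,8),(85,-55,35)],[(-158,55,8),(-75,55,8),(85,55,35)],[(134,-67,80),(134,67,80)],[(-158,-55,8),(-158,55,8)],[(134,-55,30),(134,55,30)]]
    for l in ls:
        q=(proj(c,w(P,l))-o+.5)*5-.5; cv2.polylines(im,[np.int32(q.round())],False,(0,0,255))
    cv2.imwrite(f"pics/fit_{n}.png",im)
# depth of roller in ramp frame
for n,c in(("top",T),("scene",S)):
    v,u=np.mgrid[0:480,0:640]; z=c["range_z"]; m=z>0
    K=np.linalg.inv(c["mtx"]); pc=(K@np.stack([u[m],v[m],np.ones(m.sum())]))*z[m]
    X=(c["R"].T@(pc-c["t"][:,None])).T
    th=P[2]; d=X-[P[0],P[1],0]; L=np.c_[d[:,0]*np.cos(th)+d[:,1]*np.sin(th),-d[:,0]*np.sin(th)+d[:,1]*np.cos(th),d[:,2]]
    np.save(f"pics/L_{n}.npy",L)
    k=(abs(L[:,1])<53)&(L[:,0]>-155)&(L[:,0]<-50)
    for nm,kk in(("hub",k&(abs(L[:,1])<30)&(L[:,2]>45)),("fl",k&(abs(L[:,1])>35)&(L[:,2]>50))):
        q=L[kk]; print(n,nm,len(q),q.min(0).round(1),q.max(0).round(1))
        for yl in(-45,0,45):
            g=q[abs(q[:,1]-yl)<6]
            if len(g)>8: # circle fit fixed radius
                R=30 if nm=="fl" else 21
                rr=least_squares(lambda a:np.hypot(g[:,0]-a[0],g[:,2]-a[1])-R,[-100,38],loss="soft_l1"); print("  y",yl,rr.x.round(1),len(g))
    fl=L[(abs(L[:,1])<50)&(L[:,0]>-20)&(L[:,0]<60)]; print("ramp dz",np.median(fl[:,2]-(8+(fl[:,0]+75)*27/160)))
E
python3 fit.py
```

```text
both [513.79658478 -36.12373182   1.49764083] [[0.5, -1.2], [0.1, -0.2], [-0.2, -1.3], [1.0, 0.8], [-0.4, -0.7], [0.2, -0.8], [0.0, -0.9], [0.2, -0.9], [0.8, -0.1], [-0.4, -0.9], [-0.2, -1.4], [0.1, -1.5], [0.6, -0.3], [-0.1, 0.8]]
top [512.56858919 -35.80776066   1.50043496] [[0.3, -0.5], [-0.1, 0.5], [-0.3, -1.0], [0.9, 1.1], [-0.6, 0.0], [-0.0, -0.1], [0.0, -0.0], [0.0, -0.0], [0.0, -0.0], [-0.0, -0.0], [-0.0, -0.0], [0.0, -0.0], [0.0, -0.0], [0.0, 0.0]]
scene [515.64174327 -36.85025189   1.48846244] [[0.0, -0.0], [0.0, -0.0], [0.0, -0.0], [0.0, 0.0], [0.0, -0.0], [0.0, -0.0], [-0.0, -0.1], [0.2, 0.0], [0.8, -0.0], [-0.4, -0.8], [-0.2, -0.4], [0.1, -0.5], [0.1, 0.8], [-0.6, 1.0]]
top hub 457 [-110.   -29.8   45.1] [-71.9  29.8  65.1]
  y 0 [-92.9  37.7] 90
top fl 329 [-118.7  -49.1   50.3] [-63.6  52.   73.9]
  y -45 [-92.3  37.7] 100
  y 45 [-93.5  37.8] 132
ramp dz -0.36940302400317293
scene hub 263 [-113.1  -29.5   45.1] [-75.4  29.8  61. ]
  y 0 [-94.   35.9] 51
scene fl 241 [-120.9  -52.8   50.1] [-64.9  49.3  70.1]
  y -45 [-93.9  35. ] 101
  y 45 [-94.8  35.4] 55
ramp dz -2.085097031303821
```

View pics/fit_top.png

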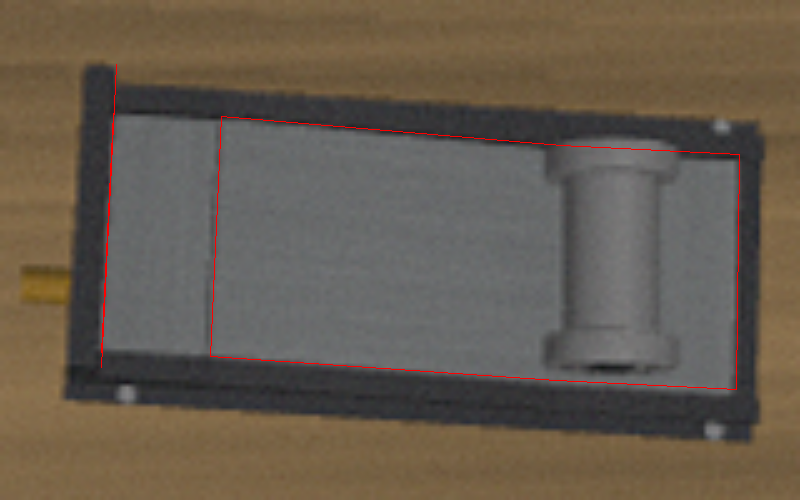

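View pics/fit_scene.png

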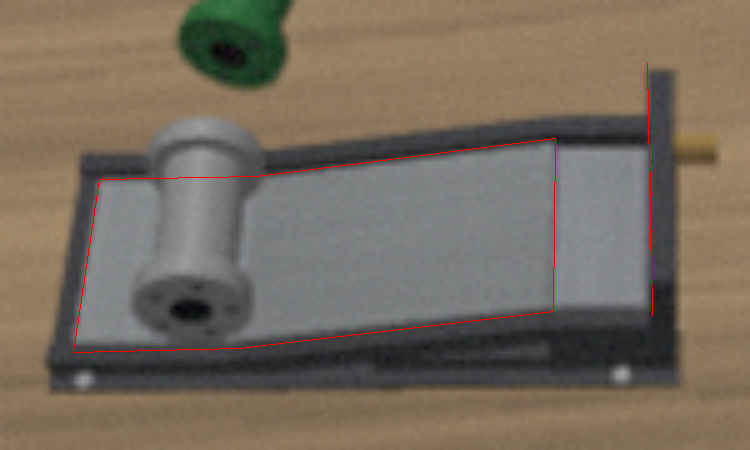

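```bash
cat >> h.py <<'E'
def Lpts(c,P):
    v,u=np.mgrid[0:480,0:640]; z=c["range_z"]; m=z>0
    pc=(np.linalg.inv(c["mtx"])@np.stack([u[m],v[m],np.ones(m.sum())]))*z[m]
    d=(c["R"].T@(pc-c["t"][:,None])).T-[P[0],P[1],0]; C,s=np.cos(P[2]),np.sin(P[2])
    return np.c_[d[:,0]*C+d[:,1]*s,-d[:,0]*s+d[:,1]*C,d[:,2]]
def tool(s,P):
    "tool tip in ramp frame (mm), yaw of tool x vs ramp x (deg)"
    e=np.array(s["ee_pos"]); d=e-[P[0],P[1],0]; C,S=np.cos(P[2]),np.sin(P[2]); R=np.array(s["tool_rot"])
    return np.array([d[0]*C+d[1]*S,-d[0]*S+d[1]*C,d[2]-173.4]), np.degrees(np.arctan2(R[1,0],R[0,0])-P[2]),R
def roller(c,P,x0):
    L=Lpts(c,P); zc=30+np.interp(x0,[-75,85],[8,35])
    out=[]
    for y0 in(-43,0,43):
        R=21 if y0==0 else 30; hw=25 if y0==0 else 5
        g=L[(abs(L[:,1]-y0)<hw)&(abs(np.hypot(L[:,0]-x0,L[:,2]-zc)-R)<9)&(L[:,2]>zc)]
        if len(g)<8: out.append((np.nan,np.nan,len(g)));continue
        r=least_squares(lambda a:np.hypot(g[:,0]-a[0],g[:,2]-a[1])-R,[x0,zc],loss="soft_l1").x; out.append((*r.round(1),len(g)))
    g=L[(abs(L[:,0]-x0)<8)&(abs(L[:,1])<62)&(L[:,2]>zc+15)&(L[:,2]<zc+36)]
    f=g[g[:,2]>zc+25]
    return out,(f[:,1].min().round(1),f[:,1].max().round(1)) if len(f) else None,(f[f[:,1]<0,1].max(),f[f[:,1]>0,1].min()) if len(f) else None
E
python3 - <<'E'
from h import *
P=np.load("P.npy");P[0]-=.7;P[2]=1.499;np.save("P.npy",P)
from cell import arm
T=dict(np.load("pics/top0.npz")); print(roller(T,P,-93)); S=dict(np.load("pics/scene0.npz")); print(roller(S,P,-93))
s=arm.sense(); print(tool(s,P))
tgt=w(P,[[-138,1,0]])[0]; d=tgt-np.array(s["ee_pos"]); print(tgt,(np.array(s["tool_rot"]).T@[d[0],d[1],0])/10)
E
```

```text
([(np.float64(-92.5), np.float64(38.0), 112), (np.float64(-92.7), np.float64(37.9), 395), (np.float64(-93.7), np.float64(37.8), 121)], (np.float64(-49.1), np.float64(51.3)), (np.float64(-22.611017756349966), np.float64(17.555614099411986)))
([(np.float64(-94.5), np.float64(35.4), 69), (np.float64(-94.5), np.float64(35.7), 257), (np.float64(-94.8), np.float64(35.4), 60)], (np.float64(-54.7), np.float64(46.8)), (np.float64(-39.49018770863529), np.float64(33.68980819893361)))
(array([-623.15588391,  253.67376665,  230.33957918]), np.float64(-67.27498510364933), array([[ 9.47704992e-01,  3.19147075e-01, -6.25786905e-04],
       [ 3.19147686e-01, -9.47703436e-01,  1.71796222e-03],
       [-4.47777826e-05, -1.82783981e-03, -9.99998328e-01]]))
[ 502.1997778  -173.69647475    0.        ] [ 42.04785568 -34.98823545   0.06207018]
```

Request:
play_rows --plan '[{"dx":4.2,"dy":-3.5},{"dx":4.2,"dy":-3.5},{"dx":4.2,"dy":-3.5},{"dx":4.2,"dy":-3.5},{"dx":4.2,"dy":-3.5},{"dx":4.2,"dy":-3.5},{"dx":4.2,"dy":-3.5},{"dx":4.2,"dy":-3.5},{"dx":4.2,"dy":-3.5},{"dx":4.2,"dy":-3.5}]' --hand 175 --grip_force 20

```text
validation failed for argument at $.pl...
```

Request:
play_rows --plan '[{"yaw":-0.168},{"yaw":-0.168},{"yaw":-0.168},{"yaw":-0.168},{"yaw":-0.168},{"yaw":-0.168},{"yaw":-0.166},{}]'

```text
validation failed for argument at $.pl...
```

```bash
python3 - <<'E'
from h import *
P=np.load("P.npy")
from cell import arm
s=arm.sense(); print(s["time_s"],s["opening"],s["wrist_force"],tool(s,P)[:2],np.round(s["joint_pos"],1))
c=arm.capture("scene");np.savez("pics/s1.npz",**c);cv2.imwrite("pics/s1.png",c["color"])
cv2.imwrite("pics/s1c.png",cv2.resize(c["color"][100:300,150:350],None,fx=3,fy=3))
E
```

```text
0.1 85.22257508620693 [1.03036198 0.5813501  0.27340457] (array([-623.15588391,  253.67376665,  230.33957918]), np.float64(-67.27498510364933)) [69.7 26.9 -2.8 87.9  1.4 65.4 -4.7]
```

View pics/s1c.png

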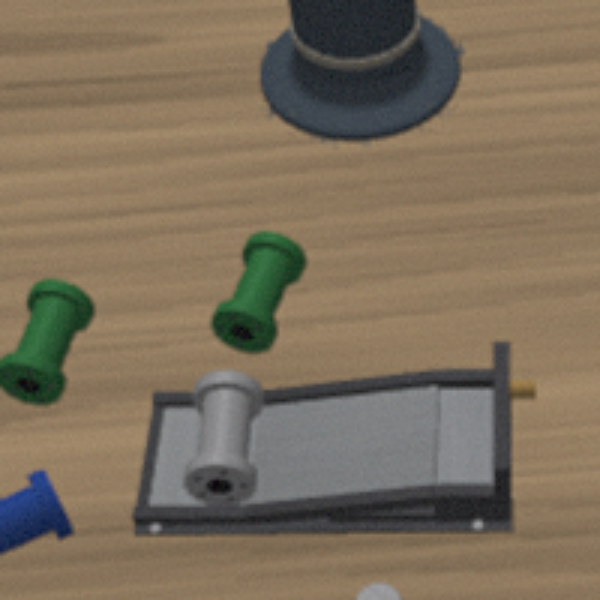

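The move calls were refused, so the arm hasn't moved. I'll give all four keys in every row.

Request:
play_rows --plan '[{"dx":4.2,"dy":-3.5,"dz":0,"yaw":0},{"dx":4.2,"dy":-3.5,"dz":0,"yaw":0},{"dx":4.2,"dy":-3.5,"dz":0,"yaw":0},{"dx":4.2,"dy":-3.5,"dz":0,"yaw":0},{"dx":4.2,"dy":-3.5,"dz":0,"yaw":0},{"dx":4.2,"dy":-3.5,"dz":0,"yaw":0},{"dx":4.2,"dy":-3.5,"dz":0,"yaw":0},{"dx":4.2,"dy":-3.5,"dz":0,"yaw":0},{"dx":4.2,"dy":-3.5,"dz":0,"yaw":0},{"dx":4.2,"dy":-3.5,"dz":0,"yaw":0}]' --hand 175 --grip_force 20

```text
time_s: 1.4
ee_pos: [502.3, -172.4, 404.7]
tool_rot: [[0.948, 0.319, 0.0], [0.319, -0.948, -0.0], [-0.0, 0.0, -1.0]]
wrist_force: [0.7, -1.0, 0.3]
opening: 26.6
```

Request:
play_rows --plan '[{"dx":0,"dy":0,"dz":0,"yaw":-0.168},{"dx":0,"dy":0,"dz":0,"yaw":-0.168},{"dx":0,"dy":0,"dz":0,"yaw":-0.168},{"dx":0,"dy":0,"dz":0,"yaw":-0.168},{"dx":0,"dy":0,"dz":0,"yaw":-0.168},{"dx":0,"dy":0,"dz":0,"yaw":-0.168},{"dx":0,"dy":0,"dz":0,"yaw":-0.166},{"dx":0,"dy":0,"dz":0,"yaw":0}]'

```text
time_s: 2.4
ee_pos: [501.6, -174.1, 404.5]
tool_rot: [[0.074, 0.997, -0.0], [0.997, -0.074, 0.0], [0.0, -0.0, -1.0]]
wrist_force: [1.3, -0.5, -0.4]
opening: 26.5
```

```bash
python3 - <<'E'
from h import *
P=np.load("P.npy")
from cell import arm
s=arm.sense(); print(s["time_s"],s["opening"],arm.tip_reach,s["wrist_force"],tool(s,P)[:2],np.round(s["joint_pos"],1))
c=arm.capture("scene");np.savez("pics/s2.npz",**c)
cv2.imwrite("pics/s2c.png",cv2.resize(c["color"][100:300,150:350],None,fx=3,fy=3))
L=Lpts(c,P); e=tool(s,P)[0]
g=L[(abs(L[:,0]-e[0])<60)&(abs(L[:,1]-e[1])<60)&(L[:,2]>210)&(L[:,2]<330)]
for z in range(220,330,8):
    q=g[abs(g[:,2]-z)<4]; print(z-e[2].round(), len(q),q.min(0).round() if len(q) else'',q.max(0).round() if len(q) else '')
E
```

```text
2.4 26.491952737340437 173.4 [ 1.29568666 -0.45930539 -0.41159152] (array([-138.46663831,    1.5292518 ,  231.08501726]), np.float64(-0.1352224117599185)) [ 38.3  15.8 -28.6 106.1   8.6  60.2   2.1]
-11.0 0  
-3.0 5 [-144.  -23.  230.] [-130.   14.  232.]
5.0 26 [-150.  -28.  232.] [-128.   17.  240.]
13.0 44 [-150.  -30.  240.] [-129.   20.  248.]
21.0 37 [-150.  -30.  248.] [-128.   15.  256.]
29.0 24 [-142.  -31.  256.] [-128.   18.  264.]
37.0 10 [-132.  -27.  264.] [-128.   18.  272.]
45.0 35 [-148.  -47.  272.] [-125.   37.  280.]
53.0 50 [-152.  -50.  280.] [-126.   45.  288.]
61.0 39 [-152.  -53.  288.] [-123.   49.  296.]
69.0 72 [-151.  -58.  296.] [-122.   43.  304.]
77.0 46 [-157.  -58.  304.] [-122.   22.  312.]
85.0 36 [-155.  -57.  312.] [-122.   11.  320.]
93.0 53 [-159.  -58.  320.] [-120.   14.  328.]
```

View pics/s2c.png

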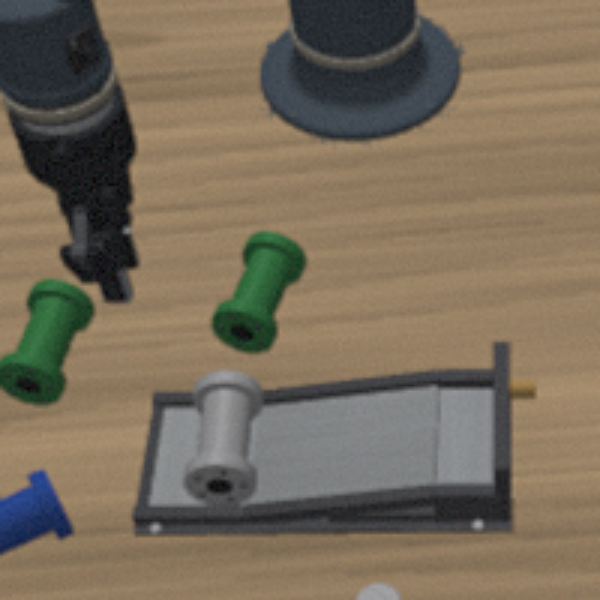

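Request:
play_rows --plan '[{"dx":0,"dy":0,"dz":4.8,"yaw":0},{"dx":0,"dy":0,"dz":4.8,"yaw":0},{"dx":0,"dy":0,"dz":4.8,"yaw":0},{"dx":0,"dy":0,"dz":4.0,"yaw":0},{"dx":0,"dy":0,"dz":2.2,"yaw":0},{"dx":0,"dy":0,"dz":0,"yaw":0}]'

```text
time_s: 3.2
ee_pos: [501.2, -173.8, 197.2]
tool_rot: [[0.073, 0.997, -0.004], [0.997, -0.073, 0.001], [0.001, -0.004, -1.0]]
wrist_force: [-0.1, -0.2, 0.4]
opening: 26.3
```

```bash
cat > look.py <<'E'
import sys
from h import *
from cell import arm
P=np.load("P.npy"); n=sys.argv[1]; x0=float(sys.argv[2])
s=arm.sense(); t=tool(s,P); print(s["time_s"],s["opening"],np.round(s["wrist_force"],1),t[0].round(1),t[1].round(2))
a=arm.capture("top");b=arm.capture("scene")
print(roller(a,P,x0));print(roller(b,P,x0))
cv2.imwrite(f"pics/{n}.png",np.vstack([cv2.resize(a["color"][200:300,305:465],None,fx=3,fy=3,interpolation=2),cv2.resize(b["color"][190:290,180:340],None,fx=3,fy=3,interpolation=2)]))
E
python3 look.py l1 -93
```

```text
3.2 26.311078829673225 [-0.1 -0.2  0.4] [-138.2    2.    23.8] -0.1
([(np.float64(-92.3), np.float64(38.1), 112), (np.float64(-92.7), np.float64(37.9), 397), (np.float64(-92.9), np.float64(37.9), 122)], (np.float64(-49.6), np.float64(51.4)), (np.float64(-4.490202214567724), np.float64(4.776133749101501)))
([(np.float64(-94.1), np.float64(35.7), 71), (np.float64(-94.6), np.float64(35.9), 254), (np.float64(-94.8), np.float64(35.5), 63)], (np.float64(-53.4), np.float64(46.3)), (np.float64(-39.13137128235579), np.float64(32.521928924946984)))
```

View pics/l1.png

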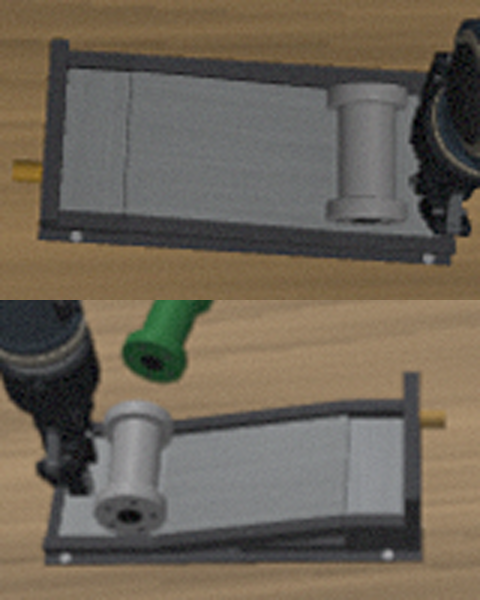

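Request:
play_rows --plan '[{"dx":0.4,"dy":0,"dz":0,"yaw":0},{"dx":0.4,"dy":0,"dz":0,"yaw":0},{"dx":0.25,"dy":0,"dz":0,"yaw":0},{"dx":0.25,"dy":0,"dz":0,"yaw":0},{"dx":0.25,"dy":0,"dz":0,"yaw":0},{"dx":0.25,"dy":0,"dz":0,"yaw":0},{"dx":0.25,"dy":0,"dz":0,"yaw":0}]'

```text
time_s: 4.18
ee_pos: [503.3, -153.4, 198.7]
tool_rot: [[0.072, 0.997, 0.0], [0.997, -0.072, -0.0], [-0.0, 0.0, -1.0]]
wrist_force: [0.4, -0.1, 0.3]
opening: 26.7
```

```bash
python3 look.py l2 -89
```

```text
4.175 26.713789194201286 [ 0.4 -0.1  0.3] [-117.7    1.4   25.3] -0.02
([(np.float64(-84.7), np.float64(37.7), 108), (np.float64(-85.2), np.float64(37.9), 414), (np.float64(-85.5), np.float64(37.5), 120)], (np.float64(-49.5), np.float64(49.9)), (np.float64(-1.8578570870689495), np.float64(20.65899376103669)))
([(np.float64(-85.1), np.float64(35.4), 77), (np.float64(-86.1), np.float64(35.9), 280), (np.float64(-87.0), np.float64(34.9), 62)], (np.float64(-53.8), np.float64(46.3)), (np.float64(-38.0134913933998), np.float64(29.86192714217722)))
```

View pics/l2.png

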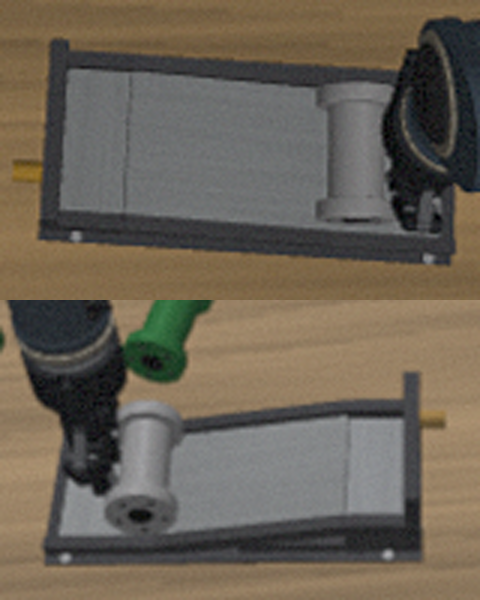

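Request:
play_rows --plan '[{"dx":0.25,"dy":0,"dz":0,"yaw":0},{"dx":0.25,"dy":0,"dz":0,"yaw":0},{"dx":0.25,"dy":0,"dz":0,"yaw":0},{"dx":0.25,"dy":0,"dz":-0.04,"yaw":0},{"dx":0.25,"dy":0,"dz":-0.04,"yaw":0},{"dx":0.25,"dy":0,"dz":-0.04,"yaw":0},{"dx":0.25,"dy":0,"dz":-0.04,"yaw":0},{"dx":0.25,"dy":0,"dz":-0.04,"yaw":0},{"dx":0.25,"dy":0,"dz":-0.04,"yaw":0},{"dx":0.25,"dy":0,"dz":-0.04,"yaw":0}]'

```text
time_s: 5.52
ee_pos: [505.0, -128.4, 201.5]
tool_rot: [[0.072, 0.997, -0.0], [0.997, -0.072, -0.0], [-0.0, -0.0, -1.0]]
wrist_force: [-1.5, -3.3, 2.4]
opening: 26.9
```

```bash
python3 look.py l3 -61
```

```text
5.525 26.91594633725697 [-1.5 -3.3  2.4] [-92.6   1.4  28.1] -0.01
([(np.float64(-59.7), np.float64(40.2), 105), (np.float64(-60.3), np.float64(40.7), 396), (np.float64(-60.7), np.float64(40.5), 113)], (np.float64(-47.2), np.float64(51.3)), (np.float64(-6.74017625305081), np.float64(2.1093237145404986)))
([(np.float64(-60.8), np.float64(38.6), 76), (np.float64(-61.6), np.float64(38.8), 268), (np.float64(-62.0), np.float64(38.4), 62)], (np.float64(-53.1), np.float64(46.1)), (np.float64(-38.367258793265506), np.float64(32.92244218879331)))
```

Request:
play_rows --plan '[{"dx":0.3,"dy":0,"dz":-0.05,"yaw":0},{"dx":0.3,"dy":0,"dz":-0.05,"yaw":0},{"dx":0.3,"dy":0,"dz":-0.05,"yaw":0},{"dx":0.3,"dy":0,"dz":-0.05,"yaw":0},{"dx":0.3,"dy":0,"dz":-0.05,"yaw":0},{"dx":0.3,"dy":0,"dz":-0.05,"yaw":0},{"dx":0.3,"dy":0,"dz":-0.05,"yaw":0},{"dx":0.3,"dy":0,"dz":-0.05,"yaw":0},{"dx":0.3,"dy":0,"dz":-0.05,"yaw":0},{"dx":0.3,"dy":0,"dz":-0.05,"yaw":0}]'

```text
time_s: 6.88
ee_pos: [507.2, -98.5, 206.6]
tool_rot: [[0.072, 0.997, -0.0], [0.997, -0.072, -0.0], [-0.0, -0.0, -1.0]]
wrist_force: [0.0, -3.2, 2.8]
opening: 26.8
```

```bash
python3 look.py l4 -31
```

```text
6.875 26.83794474645637 [ 0.  -3.2  2.8] [-62.6   1.4  33.2] -0.01
([(np.float64(-30.1), np.float64(45.5), 94), (np.float64(-30.2), np.float64(45.4), 374), (np.float64(-30.5), np.float64(45.1), 104)], (np.float64(-47.2), np.float64(51.3)), (np.float64(-0.12405972145575639), np.float64(26.783158624613055)))
([(np.float64(-30.4), np.float64(43.7), 78), (np.float64(-31.5), np.float64(43.8), 276), (np.float64(-31.7), np.float64(42.7), 64)], (np.float64(-52.6), np.float64(49.1)), (np.float64(-36.70968456776124), np.float64(32.40153310251965)))
```

View pics/l4.png

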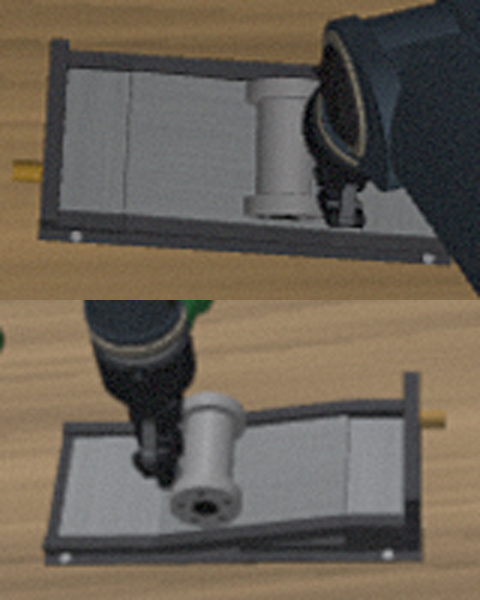

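Request:
play_rows --plan '[{"dx":0.3,"dy":0,"dz":-0.05,"yaw":0},{"dx":0.3,"dy":0,"dz":-0.05,"yaw":0},{"dx":0.3,"dy":0,"dz":-0.05,"yaw":0},{"dx":0.3,"dy":0,"dz":-0.05,"yaw":0},{"dx":0.3,"dy":0,"dz":-0.05,"yaw":0},{"dx":0.3,"dy":0,"dz":-0.05,"yaw":0},{"dx":0.3,"dy":0,"dz":-0.05,"yaw":0},{"dx":0.3,"dy":0,"dz":-0.05,"yaw":0},{"dx":0.3,"dy":0,"dz":-0.05,"yaw":0},{"dx":0.3,"dy":0,"dz":-0.05,"yaw":0}]'

```text
time_s: 8.22
ee_pos: [509.4, -68.5, 211.6]
tool_rot: [[0.072, 0.997, 0.0], [0.997, -0.072, -0.0], [-0.0, 0.0, -1.0]]
wrist_force: [-0.4, -3.8, 3.3]
opening: 26.9
```

Request:
play_rows --plan '[{"dx":0.3,"dy":0,"dz":-0.05,"yaw":0},{"dx":0.3,"dy":0,"dz":-0.05,"yaw":0},{"dx":0.3,"dy":0,"dz":-0.05,"yaw":0},{"dx":0.3,"dy":0,"dz":-0.05,"yaw":0},{"dx":0.3,"dy":0,"dz":-0.05,"yaw":0},{"dx":0.3,"dy":0,"dz":-0.05,"yaw":0},{"dx":0.3,"dy":0,"dz":-0.05,"yaw":0},{"dx":0.3,"dy":0,"dz":-0.05,"yaw":0},{"dx":0.3,"dy":0,"dz":-0.05,"yaw":0},{"dx":0.3,"dy":0,"dz":-0.05,"yaw":0}]'

```text
time_s: 9.48
ee_pos: [511.5, -38.6, 216.6]
tool_rot: [[0.072, 0.997, 0.0], [0.997, -0.072, -0.0], [-0.0, 0.0, -1.0]]
wrist_force: [-0.7, -4.0, 3.6]
opening: 26.7
```

```bash
python3 look.py l5 29
```

```text
9.475 26.707741622903583 [-0.7 -4.   3.6] [-2.6  1.4 43.2] -0.01
([(np.float64(29.8), np.float64(55.7), 67), (np.float64(29.8), np.float64(55.8), 330), (np.float64(29.6), np.float64(55.2), 99)], (np.float64(-46.5), np.float64(53.3)), (np.float64(-22.234601416660276), np.float64(8.56374830413235)))
([(np.float64(29.3), np.float64(53.6), 81), (np.float64(28.8), np.float64(53.8), 263), (np.float64(28.2), np.float64(53.4), 65)], (np.float64(-50.9), np.float64(47.8)), (np.float64(-36.10308902288722), np.float64(34.454514012299285)))
```

View pics/l5.png

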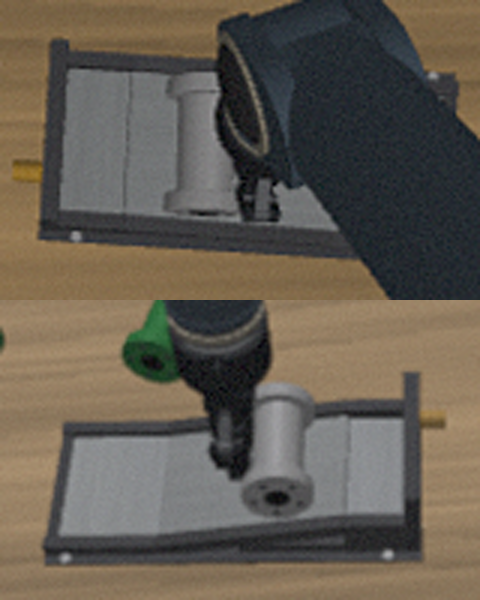

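Request:
play_rows --plan '[{"dx":0.3,"dy":0,"dz":-0.05,"yaw":0},{"dx":0.3,"dy":0,"dz":-0.05,"yaw":0},{"dx":0.3,"dy":0,"dz":-0.05,"yaw":0},{"dx":0.3,"dy":0,"dz":-0.05,"yaw":0},{"dx":0.3,"dy":0,"dz":-0.05,"yaw":0},{"dx":0.3,"dy":0,"dz":-0.05,"yaw":0},{"dx":0.3,"dy":0,"dz":-0.05,"yaw":0},{"dx":0.3,"dy":0,"dz":-0.05,"yaw":0},{"dx":0.3,"dy":0,"dz":-0.05,"yaw":0},{"dx":0.3,"dy":0,"dz":-0.05,"yaw":0}]'

```text
time_s: 10.82
ee_pos: [513.7, -8.7, 221.6]
tool_rot: [[0.072, 0.997, 0.0], [0.997, -0.072, -0.0], [-0.0, 0.0, -1.0]]
wrist_force: [-1.5, -3.3, 2.8]
opening: 26.9
```

Request:
play_rows --plan '[{"dx":0.3,"dy":0,"dz":-0.05,"yaw":0},{"dx":0.3,"dy":0,"dz":-0.05,"yaw":0},{"dx":0.3,"dy":0,"dz":-0.05,"yaw":0},{"dx":0.3,"dy":0,"dz":-0.05,"yaw":0},{"dx":0.3,"dy":0,"dz":-0.05,"yaw":0}]'

```text
time_s: 11.45
ee_pos: [514.8, 6.3, 224.0]
tool_rot: [[0.072, 0.997, -0.0], [0.997, -0.072, -0.0], [-0.0, -0.0, -1.0]]
wrist_force: [-0.5, -5.1, 2.6]
opening: 26.7
```

```bash
python3 look.py l6 75
```

```text
11.45 26.73374152914446 [-0.5 -5.1  2.6] [42.4  1.4 50.6] -0.01
([(np.float64(74.6), np.float64(63.8), 35), (np.float64(74.5), np.float64(63.6), 294), (np.float64(74.4), np.float64(62.6), 93)], (np.float64(-35.7), np.float64(53.8)), (np.float64(-11.856943900110704), np.float64(10.003269076479143)))
([(np.float64(74.4), np.float64(61.0), 91), (np.float64(73.8), np.float64(61.2), 255), (np.float64(72.8), np.float64(60.9), 56)], (np.float64(-51.9), np.float64(51.2)), (np.float64(-34.14799727311526), np.float64(36.0570400306658)))
```

View pics/l6.png

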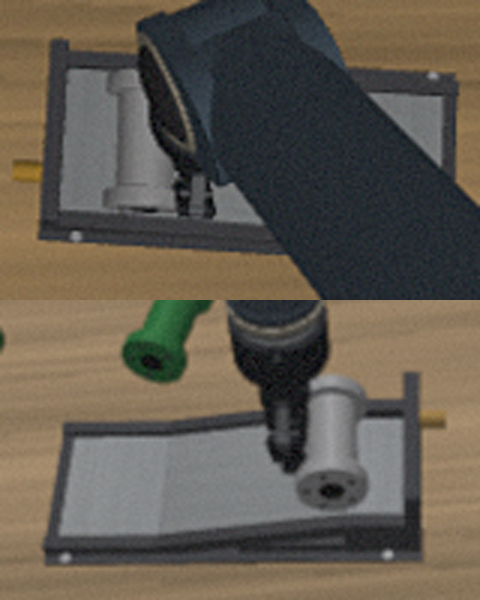

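Request:
play_rows --plan '[{"dx":0.25,"dy":0,"dz":-0.04,"yaw":0},{"dx":0.25,"dy":0,"dz":-0.04,"yaw":0},{"dx":0.25,"dy":0,"dz":-0.02,"yaw":0},{"dx":0.25,"dy":0,"dz":0,"yaw":0},{"dx":0.25,"dy":0,"dz":0,"yaw":0},{"dx":0.25,"dy":0,"dz":0,"yaw":0},{"dx":0.25,"dy":0,"dz":0,"yaw":0},{"dx":0.25,"dy":0,"dz":0,"yaw":0}]'

```text
time_s: 12.55
ee_pos: [516.2, 26.3, 225.0]
tool_rot: [[0.072, 0.997, 0.0], [0.997, -0.072, 0.0], [0.0, 0.0, -1.0]]
wrist_force: [1.2, 0.4, -1.5]
opening: 27.0
```

```bash
python3 look.py l7 98
```

```text
12.55 27.026439529001188 [ 1.2  0.4 -1.5] [62.4  1.3 51.6] -0.01Traceback (most recent call last):
  File "look.py", line 7, in <module>
    print(roller(a,P,x0));print(roller(b,P,x0))
          ~~~~~~^^^^^^^^
  File "h.py", line 27, in roller
    return out,(f[:,1].min().round(1),f[:,1].max().round(1)) if len(f) else None,(f[f[:,1]<0,1].max(),f[f[:,1]>0,1].min()) if len(f) else None
                                                                                  ~~~~~~~~~~~~~~~~~^^
    return umr_maximum(a, axis, None, out, keepdims, initial, where)
ValueError: zero-size array to reduction operation maximum which has no identity
```

```bash
sed -i 's/    return out,(f\[:,1\].*/    return out,np.percentile(f[:,1],[1,99]).round(1) if len(f) else None/' h.py; sed -i 's/zc=30+np.interp(x0,\[-75,85\],\[8,35\])/zc=30+np.interp(x0,[-75,85,95],[8,35,30])/' h.py; python3 look.py l7 103
```

```text
12.65 26.679219775130118 [-1.   0.7  0.5] [62.6  1.3 51.6] 0.02
([(np.float64(103.9), np.float64(60.6), 44), (np.float64(105.4), np.float64(59.6), 352), (np.float64(105.8), np.float64(59.3), 101)], array([-44.1,  53.2]))
([(np.float64(103.5), np.float64(57.2), 98), (np.float64(103.5), np.float64(57.7), 256), (np.float64(104.3), np.float64(56.6), 93)], array([-49.8,  49.8]))
```

View pics/l7.png

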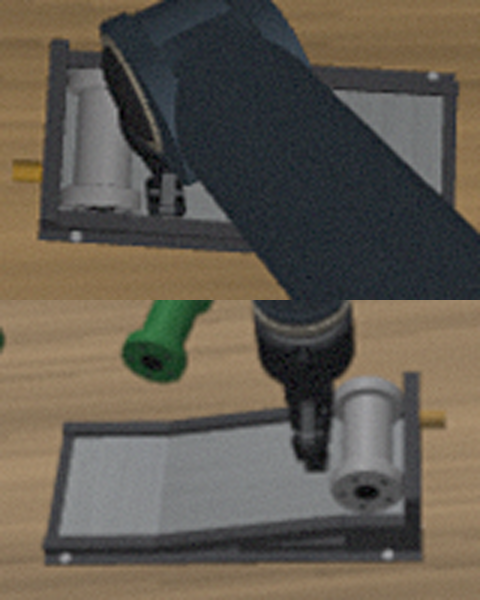

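Request:
play_rows --plan '[{"dx":-1,"dy":0,"dz":0,"yaw":0},{"dx":-2,"dy":0,"dz":0,"yaw":0},{"dx":-2,"dy":0,"dz":-1,"yaw":0},{"dx":-2,"dy":0,"dz":-3,"yaw":0},{"dx":-2,"dy":0,"dz":-4,"yaw":0},{"dx":-4,"dy":0,"dz":-4,"yaw":0},{"dx":-4,"dy":0,"dz":-4,"yaw":0},{"dx":-4,"dy":0,"dz":-4,"yaw":0},{"dx":0,"dy":0,"dz":0,"yaw":0},{"dx":0,"dy":0,"dz":0,"yaw":0}]'

```text
time_s: 14.0
ee_pos: [500.5, -183.4, 424.4]
tool_rot: [[0.072, 0.997, -0.001], [0.997, -0.072, 0.001], [0.001, -0.001, -1.0]]
wrist_force: [-0.4, 1.2, -0.5]
opening: 26.7
```

```bash
python3 look.py l8 103; sleep 0; python3 look.py l9 103
```

```text
14.0 26.73143766296184 [-0.4  1.2 -0.5] [-147.8    2.   251. ] -0.03
([(np.float64(104.7), np.float64(59.7), 91), (np.float64(105.2), np.float64(59.7), 417), (np.float64(106.0), np.float64(59.2), 98)], array([-45.8,  53.3]))
([(np.float64(104.0), np.float64(56.7), 95), (np.float64(103.7), np.float64(57.8), 256), (np.float64(104.8), np.float64(56.7), 83)], array([-50.1,  49.1]))
14.1 26.619663469418022 [0.6 1.4 0.1] [-146.7    1.8  250.3] 0.1
([(np.float64(105.0), np.float64(59.6), 94), (np.float64(105.3), np.float64(59.9), 420), (np.float64(105.7), np.float64(59.0), 98)], array([-45.5,  53.3]))
([(np.float64(103.0), np.float64(57.4), 105), (np.float64(103.7), np.float64(57.9), 252), (np.float64(104.8), np.float64(57.1), 92)], array([-50.9,  49. ]))
```

View pics/l9.png

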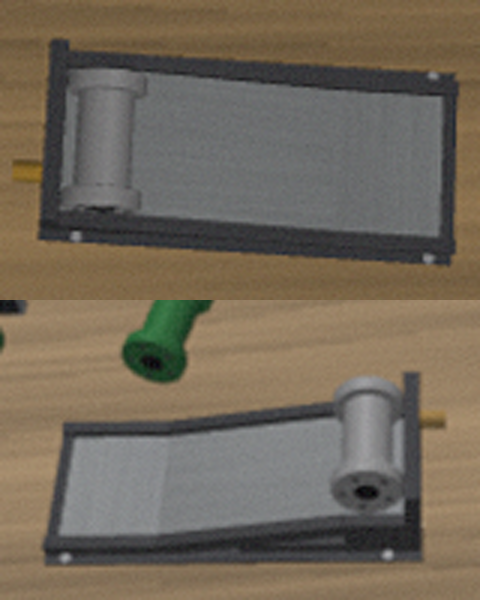

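The roller sits in the seat against the stop. Two looks 0.1 s apart agree, and the arm is well clear.

```bash
python3 -c "
from cell import arm
print(arm.finish_job())"
```

```text
the job is handed in; nothing more can be done
None
```

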